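Seat the mixer roller and hold the belt tensioner open

ROBOT

A 6-joint arm with a two-finger parallel gripper is mounted at the origin on the work surface. World frame = base frame: x ahead of the robot, y to its left, z up, the work surface at z = 0. Lengths are in m, angles in rad, forces in N, time in s.
With the tool pointing down it reaches from about 0.3 to 0.775 m from the base axis. Payload 14.6 kg.
Tool frame: the origin (TCP) lies on the mounting face of the last link; the fingertips stand 199 mm ahead of it and the grasp point (between the pads) lies 180 mm ahead of it; z points along the fingers, y is the direction in which the jaws open and shut (so a half turn about z gives the same grasp; the last joint's range is limited). The gripper opens to 94 mm and grips with 3 to 60 N. Pads are 16 mm wide; open, the fingers measure 119 mm over their backs; the gripper's body (75 mm by 177 mm) begins 78 mm behind the grasp point.
Start: joints at [1.205, 0.3, 1.521, -0, 1.321, -0.067], TCP at [0.162, 0.526, 0.405] pointing down, gripper open.
Joint ranges: [-3.03, 3.03], [-0.79, 2.21], [0.23, 2.52], [-1.04, 4.18], [0, 3.07], [-2.55, 2.55]. Speed limits (rad/s): [2.22, 2.22, 2.57, 3.14, 3.14, 3.14].

INTERFACE

Orientations are given as a unit quaternion [x, y, z, w].
In Python, from workcell import robot, eyes, sign_off gives the robot as it stands.
- The arm moves only by the tool apply_moves, never from a script. Its argument "deltas" is one flat list of numbers, 7 for each row, row after row: the shift along the world's x, y, z in mm, then the turn, a rotation vector about the world's x, y, z in degrees, then the closure, from 0 (fully open) to 1 (shut). In form: [x, y, z, wx, wy, wz, fingers, x, y, z, wx, wy, wz, fingers, ...]. A call has exactly 8 rows; each row is the pose to reach, as a shift and turn from the pose commanded when the call began; what a row does not reach only later rows make up. A row lasts 1/10 s, in which the tool goes at most 50 mm and 8.59 degrees, less where a joint would pass 70% of its speed; a pose out of reach is approached as far as the arm can. A call with a gripper value outside its range is refused whole. The fingers move at their own pace and stop on an object; "squeeze" is the grip in N (left out, the last holds). Time passes only in rows, so rows that repeat a pose let the fingers close, or fill a call up. It gives the time, the measured TCP pose, the force and the opening at its end, in the units of the state.
- robot.read_state(): the state, without advancing time (a new reading comes with each control period).
- eyes.camera(name): name is "scene" or "top"; returns a dict with "image" (420x560x3 uint8, blue, green, red), "mtx" (3x3 intrinsics, pixels), "pose" (4x4, takes a point from camera to world coordinates). Camera axes: x right, y up, looking along -z (the intrinsics and any distortion apply to the point x, -y, -z); pixel columns grow to the right and rows downward; lengths in m; the calibration is good to about 2 mm. A picture is of the moment at which its call begins. There is no depth.
- sign_off(): hands the job in, once; it reports no verdict.
The state is a dict: "time": time; "joints": joint angles; "joint_velocities": joint speeds; "tau": joint torques, N m; "position": TCP position; "tcp_rot": TCP orientation; "ft_force": force on the tool from outside, world axes, zero at the start; "torque": the same for the moment, N m; "opening": finger opening in m.
Only numpy, scipy, OpenCV 4.12 (cv2) and the standard library are available. Lean on these libraries where they do the work, as an engineer would, in place of code of your own. Each camera call takes 0.05 s, during which the arm holds its last target.

TASK

The tube-roller mixer has its cover off for a new drive belt. Roll the loose rubber-sleeved roller along the deck, without lifting it off, over the low ridge until it sits home against the two bearing stops. Then push the sprung tensioner arm away from the roller past its ratchet click, and finish while still holding the arm pressed back well beyond the click, so that you and not the pawl carry the spring; leave the rack, bottle, screwdriver and tray alone.

Things in the scene. Friction and masses are not known exactly. Their poses are not given: they have to be found in the camera images.
- chassis: White mixer base fixed to the bench, flat deck 30 mm above the bench. Origin on the bench; own z up, own y = the way the roller must roll and the arm be pushed, own x = along the roller. Deck spans own x -137..113, y -185..235 mm. Roller lane: between two guides 24 mm above the deck at own x -128 and 74; 8 mm lip at y -180. Black motor block 90 x 90 mm, top 100 mm above bench, centred at own x -60, y 170
- roller: Loose black rubber-sleeved roller, sleeve 36 mm diameter, 160 mm long, shaft stub at own -x end, aluminium pulley (24 mm) at own +x end, 0.25-0.5 kg. Origin at the sleeve's centre, own x along its axis (chassis x within 0.06 rad at the start); own y, z turn as it rolls. Lies on the deck, centre 48 mm above the bench, at chassis y -110..-30 mm, and rolls freely
- seat (a point): The roller's centre when home between ridge and stops: chassis own (-30, 40, 48) mm, 18 mm above the deck; axes as the chassis. The two bearing stops (30 x 12 mm, 30 mm above the deck) begin at chassis y 58.5 mm, centred at own x -85 and 25 mm. The roller may lie a few mm either way along own x
- tab (a point): Centre of the flat steel push tab at the top of the tensioner arm, 85 mm from the hinge: plate 36 mm (own x) by 8 mm thick (own y) by 40 mm tall (own z), edges 65 and 105 mm from the hinge. The side to push faces the roller (own -y). A black idler wheel (28 mm) sits on the arm 46 mm from the hinge, on its -x side
- tensioner (a joint): Arm angle (rad): 0 = sprung home, leaning 0.4 rad from upright towards the roller; grows as the tab is pushed in chassis +y; upright at 0.4, end stop 0.75. Spring: about 4 N at the tab at 0, 13 N at the end stop. The pawl clicks in behind the ratchet tooth at about 0.48; let go after that, the arm rests on the pawl at about 0.46. Held beyond the click means over 0.53 with the robot pushing
- pawl (a joint): Sprung pawl slider beside the arm's hinge (m): 0 = tip fully in, up to about 0.006 as the ratchet tooth passes it, then it snaps back to 0
- rack: White tube rack 100 x 130 x 45 mm with 12 holes on the bench, bystander; origin centre of underside
- bottle: Clear reagent bottle with blue cap, 64 mm diameter, 130 mm tall, bystander; origin centre of underside
- screwdriver: Screwdriver lying on the bench, bystander; own x along it
- tray: Grey open tray 110 x 150 x 30 mm, bystander; origin centre of underside
- ridge (a point): Top of the low rounded ridge, 2.5 mm high, that crosses the lane along chassis x at own y 27.5 mm; the roller must be rolled over it
- hinge (a point): Hinge axis of the tensioner arm, along chassis x, at chassis own (66, 135, 70) mm, 70 mm above the bench; axes as the chassis
There are look-alikes about, which are no part of the job. Several things have the shape of the roller; the one meant has the colours described above.

How it is judged:
By the outcome, as a careful person would: the job done as asked, in the order asked, and still so for the second after the job is handed in, while the arm keeps its last pose, push and grip.
It also fails if it takes over 45 s, if anything falls off the work surface, if the arm or the gripper's body presses on something with over 40 N, if the wrist force passes 120 N, or if a joint passes its speed limit or range.

## Working session

There is one attempt and no reset: what is moved stays moved. The work goes in short steps, Python scripts to look and compute and a tool call to move; the robot and the scene stay as the last step left them, time stands still between calls to the robot, and variables do not carry over. Pictures are saved under pics/ and viewed, and the job is handed in when it is done.

Besides the shell and the picture viewer there is one more tool, called after ">>>" by a JSON object that holds its "op" and its "data". apply_moves: Moves the arm, as the interface text tells. Its arguments: {"type":"object","properties":{"deltas":{"type":"array","items":{"type":"number"}},"squeeze":{"type":"number"}},"required":["deltas"]}

```bash
ls; mkdir -p pics; python3 - <<'E'
from workcell import robot, eyes
import cv2
for n in("scene","top"):
    c=eyes.camera(n); cv2.imwrite(f"pics/{n}0.png",c["image"]); print(n,c["mtx"].round(1).tolist(),c["pose"].round(4).tolist(),[k for k in c])
print(robot.read_state())
E
```

```text
pics
scene [[400.7, 0.0, 275.7], [0.0, 400.7, 208.2], [0.0, 0.0, 1.0]] [[-0.0657, -0.803, 0.5923, 1.3417], [0.9978, -0.052, 0.0402, 0.036], [-0.0015, 0.5937, 0.8047, 1.1955], [0.0, 0.0, 0.0, 1.0]] ['image', 'mtx', 'pose']
top [[429.1, 0.0, 277.1], [0.0, 429.1, 209.1], [0.0, 0.0, 1.0]] [[-0.0082, 0.9978, -0.0659, 0.4508], [-1.0, -0.0079, 0.0034, 0.0089], [0.0029, 0.066, 0.9978, 1.2898], [0.0, 0.0, 0.0, 1.0]] ['image', 'mtx', 'pose']
{'time': 0.1, 'joints': array([ 1.20541857e+00,  3.00401236e-01,  1.52151223e+00, -5.41582891e-07,
        1.32070101e+00, -6.65757250e-02]), 'joint_velocities': array([ 3.18042414e-04, -2.47620746e-03, -1.44911223e-03,  6.34504914e-04,
        9.17381592e-05, -7.67000390e-04]), 'tau': array([ 1.54558649e-03, -5.32643330e+01, -3.53280723e+01,  7.09415227e-02,
        2.35807820e-02, -5.17833610e-05]), 'position': array([0.16188578, 0.52560413, 0.40415367]), 'tcp_rot': array([ 1.48845760e-01,  9.88860293e-01, -4.99100945e-04, -1.09233551e-04]), 'ft_force': array([-0.46510108,  0.17147473, -0.14069631]), 'torque': array([-0.01569314,  0.04570587,  0.06112925]), 'opening': 0.0939574390536159}
```

View pics/scene0.png

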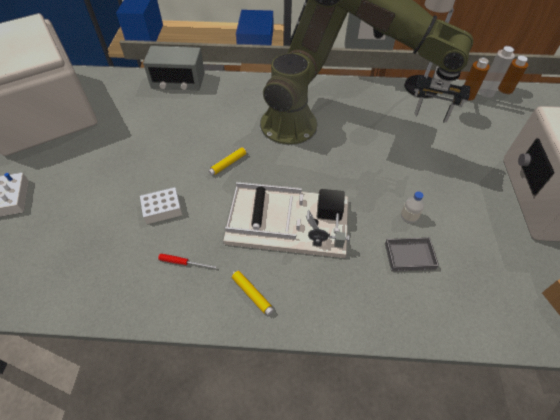

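View pics/top0.png

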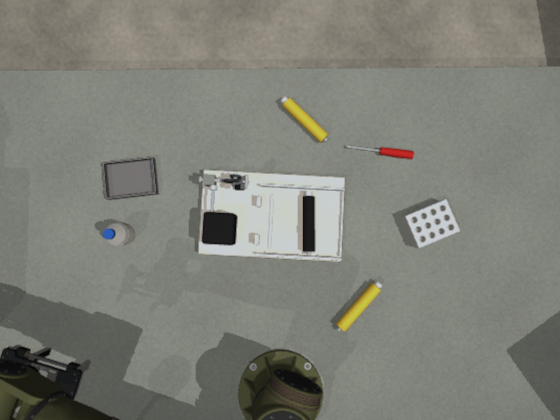

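```bash
cat > h.py <<'E'
import numpy as np,cv2
def ray(c,uv):
    m,P=c["mtx"],np.array(c["pose"]); d=np.array([(uv[0]-m[0,2])/m[0,0],-(uv[1]-m[1,2])/m[1,1],-1.]); return P[:3,3],P[:3,:3]@d
def onplane(c,uv,z):
    o,d=ray(c,uv); return o+d*(z-o[2])/d[2]
def proj(c,p):
    P=np.array(c["pose"]); q=P[:3,:3].T@(np.array(p)-P[:3,3]); m=c["mtx"]; return np.array([m[0,0]*q[0]/-q[2]+m[0,2], m[1,1]*-q[1]/-q[2]+m[1,2]])
E
python3 - <<'E'
from h import *
from workcell import eyes
c=eyes.camera("top");im=c["image"]
cv2.imwrite("pics/top1.png",cv2.resize(im[160:270,190:355],None,fx=4.8,fy=4.8,interpolation=cv2.INTER_CUBIC))
s=eyes.camera("scene");
cv2.imwrite("pics/scene1.png",cv2.resize(s["image"][175:260,215:360],None,fx=5.5,fy=5.5,interpolation=cv2.INTER_CUBIC))
hsv=cv2.cvtColor(im,cv2.COLOR_BGR2HSV)
m=((hsv[...,2]>190)).astype(np.uint8); m[:,:190]=0;m[:,355:]=0;m[:160]=0;m[270:]=0
m=cv2.morphologyEx(m,cv2.MORPH_CLOSE,np.ones((5,5)))
ct=max(cv2.findContours(m,0,1)[0],key=cv2.contourArea); r=cv2.minAreaRect(ct);print(r)
for p in cv2.boxPoints(r): print(p,onplane(c,p,.03).round(4))
d=(hsv[...,2]<60).astype(np.uint8); d[:,:190]=0;d[:,355:]=0;d[:160]=0;d[270:]=0
for q in cv2.findContours(d,0,1)[0]:
    if cv2.contourArea(q)>30:
        r=cv2.minAreaRect(q);print(r,onplane(c,r[0],.048).round(4),onplane(c,r[0],.1).round(4),[onplane(c,b,.05).round(3)[:2].tolist() for b in cv2.boxPoints(r)])
E
```

```text
((271.3646240234375, 215.07183837890625), (141.6986083984375, 82.83271789550781), 3.012787342071533)
[198.43646 252.70721] [0.4081 0.2355 0.03  ]
[202.79004 169.98897] [0.6516 0.2236 0.03  ]
[344.2928  177.43646] [ 0.6262 -0.1949  0.03  ]
[339.9392  260.15472] [ 0.383  -0.1776  0.03  ]
((219.03115844726562, 228.00196838378906), (32.87335968017578, 31.189144134521484), 3.5763344764709473) [0.4793 0.173  0.048 ] [0.4781 0.1662 0.1   ] [[0.438, 0.223], [0.528, 0.217], [0.521, 0.123], [0.431, 0.128]]
((308.0, 223.0), (54.0, 10.0), 90.0) [ 0.4917 -0.0844  0.048 ] [ 0.49   -0.0805  0.1   ] [[0.57, -0.071], [0.57, -0.1], [0.414, -0.098], [0.414, -0.069]]
((231.74436950683594, 180.05899047851562), (4.647096157073975, 17.464092254638672), 77.00537872314453) [0.6185 0.1361 0.048 ] [0.6115 0.1308 0.1   ] [[0.619, 0.162], [0.63, 0.113], [0.617, 0.11], [0.606, 0.159]]
```

View pics/top1.png

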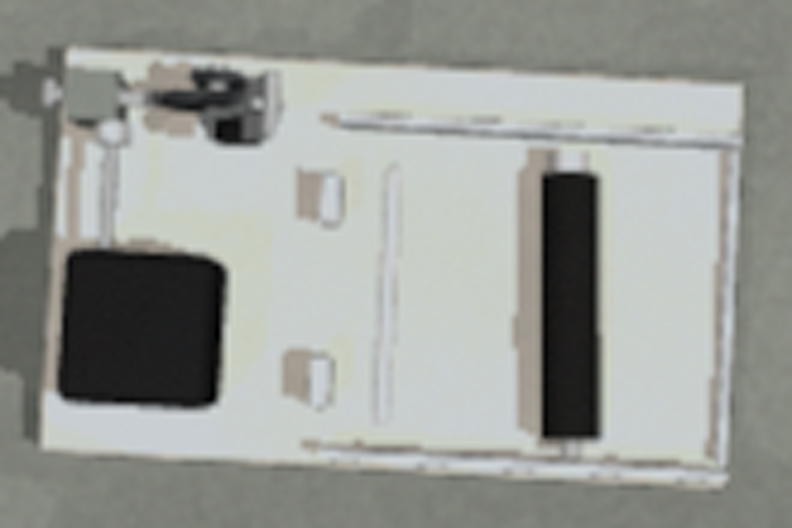

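View pics/scene1.png

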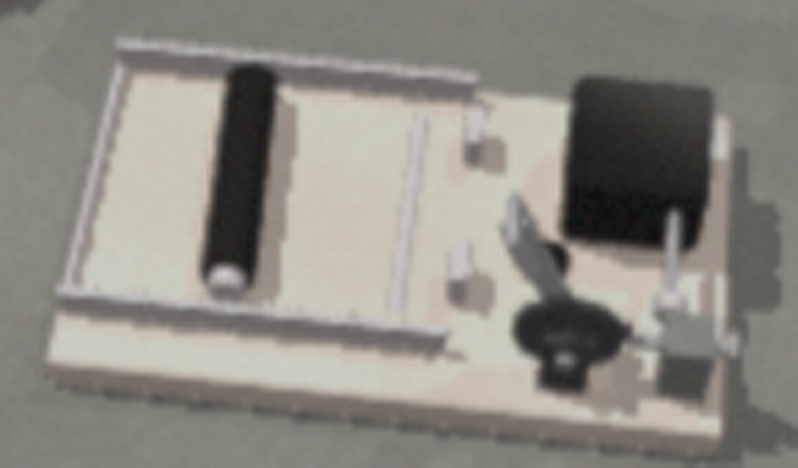

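```bash
cat >> h.py <<'E'
def z2p(U,V,f=4.8,o=(190,160)): return ((U+.5)/f-.5+o[0],(V+.5)/f-.5+o[1])
def rigid(A,B):
    A=np.array(A);B=np.array(B);a=A-A.mean(0);b=B-B.mean(0)
    th=np.arctan2((a[:,0]*b[:,1]-a[:,1]*b[:,0]).sum(),(a*b).sum());R=np.array([[np.cos(th),-np.sin(th)],[np.sin(th),np.cos(th)]])
    return th,B.mean(0)-R@A.mean(0),R
E
python3 - <<'E'
from h import *
from workcell import eyes
c=eyes.camera("top");s=eyes.camera("scene")
A=np.array([[113,235],[113,-185],[-137,-185],[-137,235]])/1e3
B=np.array([onplane(c,z2p(*q),.03)[:2] for q in [(68,47),(743,85),(727,487),(42,450)]])
th,t,R=rigid(A,B);print("top",th,t,(B-(A@R.T+t)).round(4).tolist())
B2=np.array([onplane(s,((U+.5)/5.5-.5+215,(V+.5)/5.5-.5+175),.03)[:2] for U,V in [(722,440),(50,362)]])
print("scene resid",(B2-(A[:2]@R.T+t)).round(4))
def W(x,y,z): return np.r_[R@np.array([x,y])/1e3+t,z/1e3]
for n,p in dict(seat=(-30,40,48),tab=(66,102,148),hinge=(66,135,70),stopL=(-85,58.5,60),ridge=(0,27.5,32.5)).items():
    u=proj(c,W(*p));v=proj(s,W(*p))
    print(n,W(*p).round(4),((u-[190,160])*4.8).round(0),((v-[215,175])*5.5).round(0))
# roller ends in chassis
for q in [(571,172),(571,438),(543,305),(600,305)]:
    w=onplane(c,z2p(*q),.048); print("roller",(R.T@(w[:2]-t)*1e3).round(1),w.round(4))
np.savez("ch.npz",R=R,t=t,th=th)
E
```

```text
top -0.06219319536701553 [ 0.52705624 -0.00560338] [[-0.0011, -0.0012], [-0.0018, 0.0021], [0.0015, 0.0009], [0.0013, -0.0017]]
scene resid [[0.0058 0.0016]
 [0.0033 0.0069]]
seat [0.4996 0.0362 0.048 ] [366. 291.] [422. 190.]
tab [0.5993 0.0921 0.148 ] [261. 106.] [517. 232.]
hinge [0.6013 0.125  0.07  ] [215. 120.] [562. 311.]
stopL [0.4459 0.0581 0.06  ] [330. 381.] [460. 115.]
ridge [0.5288 0.0218 0.0325] [390. 244.] [397. 240.]
roller [ 49.7 -78.5] [ 0.5718 -0.0871  0.048 ]
roller [-110.5  -86.4] [ 0.4114 -0.085   0.048 ]
roller [-31.6 -65.6] [ 0.4914 -0.0691  0.048 ]
roller [-29.8 -99.9] [ 0.4911 -0.1035  0.048 ]
```

>>> {"op": "apply_moves", "data": {"deltas": [20,-40,0,0,0,-5,0,40,-80,0,0,0,-10,0,60,-120,0,0,0,-15,0,80,-160,0,0,0,-20,0,100,-200,0,0,0,-25,0,120,-240,0,0,0,-30,0,140,-280,0,0,0,-35,0,160,-320,0,0,0,-40,0]}}

```text
time: 1.1
position: [0.3222, 0.2039, 0.4049]
tcp_rot: [0.48, 0.878, 0.0, 0.0]
ft_force: [0.5, 0.1, 0.1]
opening: 0.0938
```

>>> {"op": "apply_moves", "data": {"deltas": [21,-42,0,0,0,-5,0,42,-84,0,0,0,-10,0,63,-126,0,0,0,-15,0,84,-168,0,0,0,-20,0,105,-210,0,0,0,-25,0,126,-252,0,0,0,-30,0,147,-294,0,0,0,-36.4,0,167.5,-334,0,0,0,-36.4,0]}}

```text
time: 1.9
position: [0.4899, -0.1305, 0.4047]
tcp_rot: [0.73, 0.683, 0.0, 0.0]
ft_force: [0.3, 0.6, 0.2]
opening: 0.0941
```

```bash
cat > st.py <<'E'
from h import *
from workcell import robot
from scipy.spatial.transform import Rotation as Ro
d=np.load("ch.npz");R,t=d["R"],d["t"]
s=robot.read_state();p=np.array(s["position"]);M=Ro.from_quat(s["tcp_rot"]).as_matrix()
print("t",s["time"],"pos",p.round(4),"tip",(p+.199*M[:,2]).round(4),"chassis tip mm",((R.T@((p+.199*M[:,2])[:2]-t))*1e3).round(1),"jaw deg off",np.degrees(np.arctan2(M[1,1],M[0,1])-d["th"]).round(2),"z",M[:,2].round(3))
print("F chassis",(R.T@s["ft_force"][:2]).round(2),s["ft_force"][2].round(2),"open",round(s["opening"],4),"j",s["joints"].round(3))
E
python3 st.py; python3 - <<'E'
from h import *
from workcell import eyes
cv2.imwrite("pics/s2.png",eyes.camera("scene")["image"][100:340,140:460].repeat(2,0).repeat(2,1))
E
```

```text
t 1.9 pos [ 0.4899 -0.1305  0.4047] tip [ 0.4899 -0.1305  0.2057] chassis tip mm [ -29.3 -127. ] jaw deg off -0.22 z [ 0. -0. -1.]
F chassis [0.31 0.61] 0.22 open 0.0941 j [-0.333  0.204  1.641  0.     1.296 -0.267]
```

View pics/s2.png

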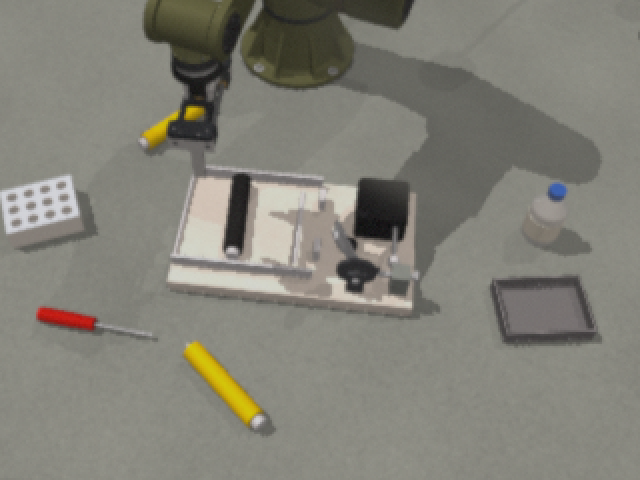

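>>> {"op": "apply_moves", "data": {"deltas": [0,0,-35,0,0,0,0,0,0,-70,0,0,0,0,0,0,-105,0,0,0,0,0,0,-135,0,0,0,0,0,0,-150,0,0,0,0,0,0,-160,0,0,0,0,0,0,-165,0,0,0,0,0,0,-165,0,0,0,0]}}

```text
time: 2.75
position: [0.4895, -0.1284, 0.2397]
tcp_rot: [0.728, 0.685, -0.0, -0.0]
ft_force: [-0.6, 0.2, 0.1]
opening: 0.0938
```

```bash
python3 st.py; python3 - <<'E'
from h import *
from workcell import eyes
cv2.imwrite("pics/s3.png",cv2.resize(eyes.camera("scene")["image"][165:265,200:360],None,fx=4.8,fy=4.8,interpolation=2))
cv2.imwrite("pics/t3.png",cv2.resize(eyes.camera("top")["image"][150:275,190:370],None,fx=4.4,fy=4.4,interpolation=2))
E
```

```text
t 2.75 pos [ 0.4895 -0.1284  0.2397] tip [ 0.4895 -0.1284  0.0407] chassis tip mm [ -29.9 -124.9] jaw deg off 0.05 z [-0.  0. -1.]
F chassis [-0.61  0.13] 0.15 open 0.0938 j [-0.329  0.41   1.797  0.     0.934 -0.268]
```

View pics/s3.png

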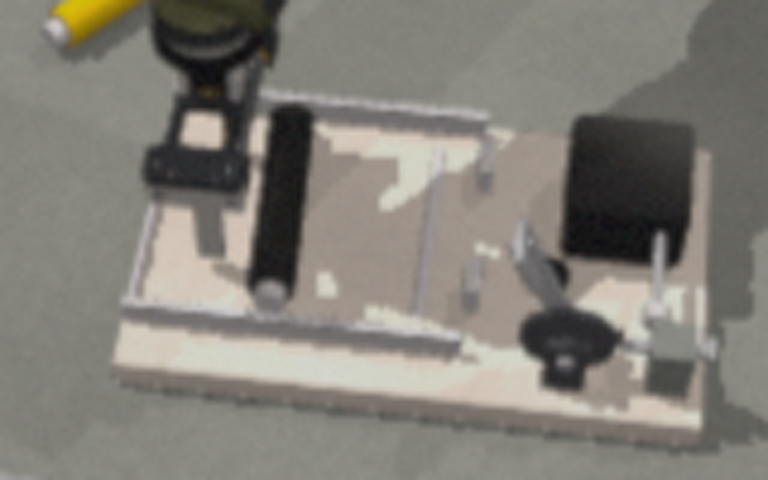

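View pics/t3.png

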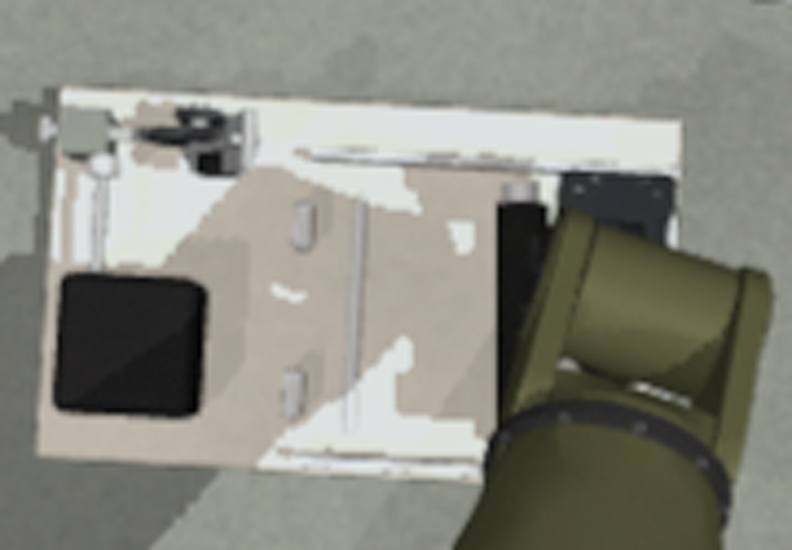

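>>> {"op": "apply_moves", "data": {"deltas": [0.4,6,0,0,0,0,0,0.8,12,0,0,0,0,0,1,16,0,0,0,0,0,1.2,20,0,0,0,0,0,1.5,24,0,0,0,0,0,1.8,29,0,0,0,0,0,2.1,34,0,0,0,0,0,2.5,40,0,0,0,0,0]}}

```text
time: 3.65
position: [0.4919, -0.088, 0.2396]
tcp_rot: [0.729, 0.685, -0.0, 0.0]
ft_force: [1.1, -0.8, -0.6]
opening: 0.0937
```

>>> {"op": "apply_moves", "data": {"deltas": [0.4,6,0,0,0,0,0,0.8,12,0,0,0,0,0,1.1,18,0,0,0,0,0,1.5,24,0,0,0,0,0,1.9,30,0,0,0,0,0,2.2,35,0,0,0,0,0,2.4,38,0,0,0,0,0,2.5,40,0,0,0,0,0]}}

```text
time: 4.45
position: [0.4944, -0.0481, 0.2396]
tcp_rot: [0.728, 0.685, -0.0, -0.0]
ft_force: [-1.5, -0.1, 0.5]
opening: 0.0942
```

```bash
python3 st.py; python3 - <<'E'
from h import *
from workcell import eyes
cv2.imwrite("pics/s4.png",cv2.resize(eyes.camera("scene")["image"][165:265,200:360],None,fx=4.8,fy=4.8,interpolation=2))
cv2.imwrite("pics/t4.png",cv2.resize(eyes.camera("top")["image"][150:275,190:370],None,fx=4.4,fy=4.4,interpolation=2))
E
```

```text
t 4.45 pos [ 0.4944 -0.0481  0.2396] tip [ 0.4944 -0.0481  0.0406] chassis tip mm [-30.  -44.4] jaw deg off 0.06 z [-0.  0. -1.]
F chassis [-1.47 -0.21] 0.53 open 0.0942 j [-0.171  0.393  1.823  0.     0.925 -0.109]
```

View pics/s4.png

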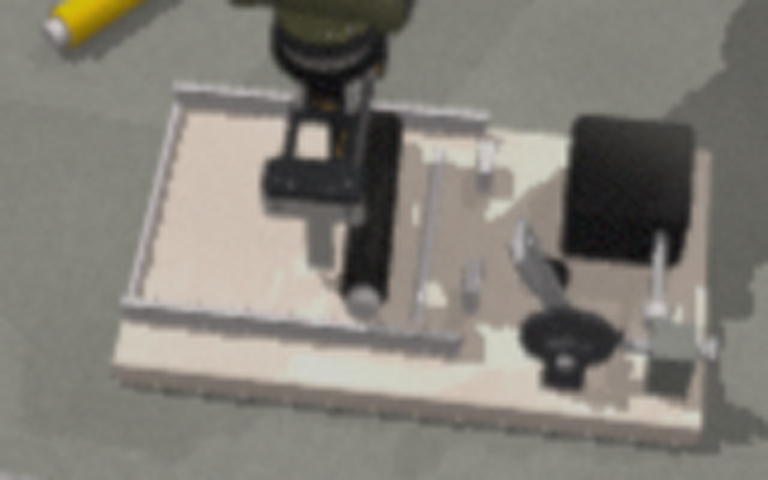

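View pics/t4.png

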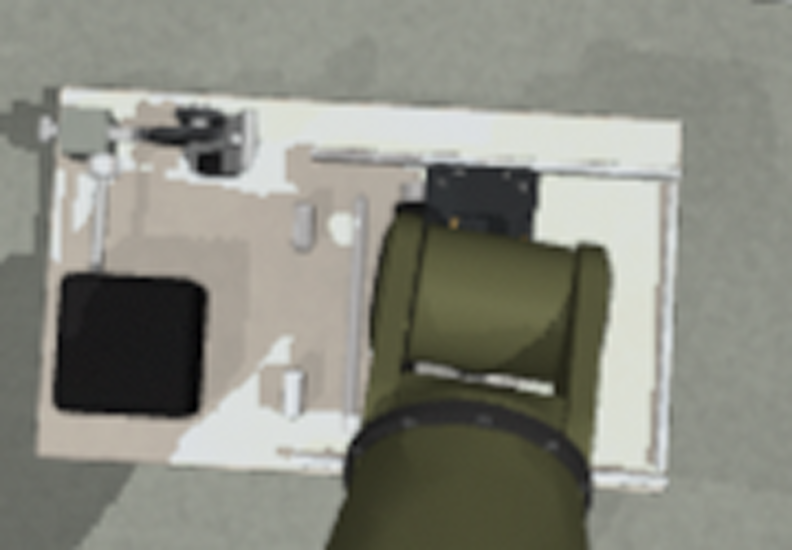

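>>> {"op": "apply_moves", "data": {"deltas": [0.3,5,0,0,0,0,0,0.6,10,0,0,0,0,0,0.9,15,0,0,0,0,0,1.2,20,0,0,0,0,0,1.6,25,0,0,0,0,0,1.9,30,0,0,0,0,0,2.2,35,0,0,0,0,0,2.5,40,0,0,0,0,0]}}

```text
time: 5.35
position: [0.4971, -0.0088, 0.2403]
tcp_rot: [0.728, 0.685, -0.001, 0.001]
ft_force: [-1.6, -14.5, 10.4]
opening: 0.0941
```

>>> {"op": "apply_moves", "data": {"deltas": [0.2,3,0,0,0,0,0,0.4,6,0,0,0,0,0,0.6,9,0,0,0,0,0,0.8,12,0,0,0,0,0,0.9,14,0,0,0,0,0,1,16,0,0,0,0,0,1,16,0,0,0,0,0,1,16,0,0,0,0,0]}}

```text
time: 6.15
position: [0.4979, 0.0076, 0.2396]
tcp_rot: [0.728, 0.685, -0.0, -0.0]
ft_force: [-0.3, -0.2, -0.2]
opening: 0.0941
```

```bash
python3 st.py; python3 - <<'E'
from h import *
from workcell import eyes
cv2.imwrite("pics/s5.png",cv2.resize(eyes.camera("scene")["image"][165:265,200:360],None,fx=4.8,fy=4.8,interpolation=2))
cv2.imwrite("pics/t5.png",cv2.resize(eyes.camera("top")["image"][150:275,190:370],None,fx=4.4,fy=4.4,interpolation=2))
E
```

```text
t 6.15 pos [0.4979 0.0076 0.2396] tip [0.4979 0.0076 0.0406] chassis tip mm [-30.   11.4] jaw deg off 0.05 z [-0.  0. -1.]
F chassis [-0.28 -0.2 ] -0.2 open 0.0941 j [-0.058  0.396  1.82   0.     0.926  0.003]
```

View pics/s5.png

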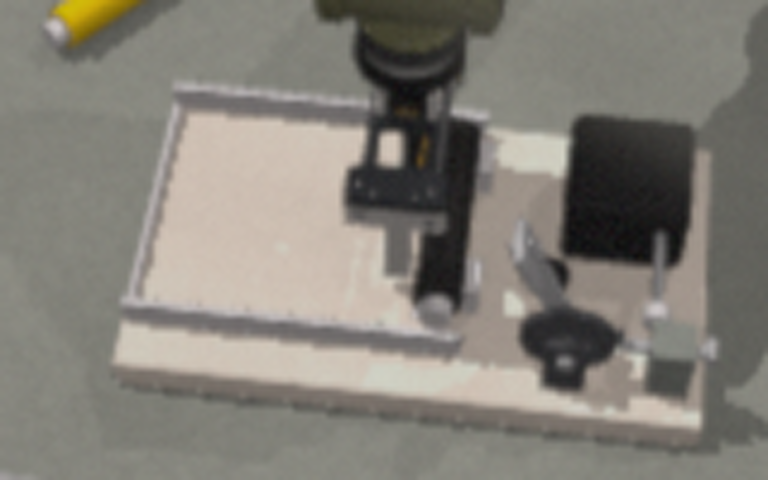

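View pics/t5.png

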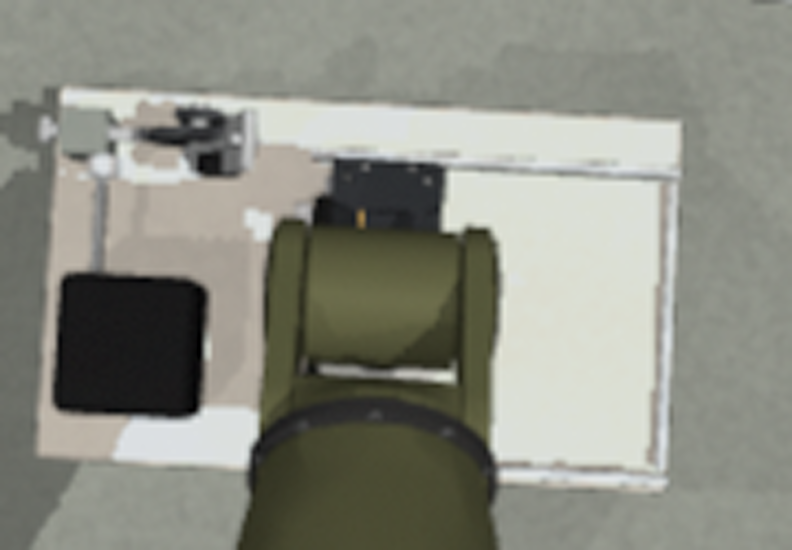

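>>> {"op": "apply_moves", "data": {"deltas": [0,0.5,0,0,0,0,0,0.1,1,0,0,0,0,0,0.1,1.5,0,0,0,0,0,0.1,2,0,0,0,0,0,0.2,2.5,0,0,0,0,0,0.2,3,0,0,0,0,0,0.2,3,0,0,0,0,0,0.2,3,0,0,0,0,0]}}

```text
time: 7.05
position: [0.4981, 0.0106, 0.2396]
tcp_rot: [0.728, 0.685, -0.0, -0.0]
ft_force: [-0.2, -0.1, -0.0]
opening: 0.0941
```

```bash
python3 st.py
```

```text
t 7.05 pos [0.4981 0.0106 0.2396] tip [0.4981 0.0106 0.0406] chassis tip mm [-29.9  14.4] jaw deg off 0.04 z [-0. -0. -1.]
F chassis [-0.14 -0.1 ] -0.03 open 0.0941 j [-0.052  0.396  1.819 -0.     0.926  0.009]
```

>>> {"op": "apply_moves", "data": {"deltas": [0,0.5,0,0,0,0,0,0.1,1,0,0,0,0,0,0.1,1.5,0,0,0,0,0,0.1,2,0,0,0,0,0,0.2,2.5,0,0,0,0,0,0.2,3,0,0,0,0,0,0.2,3,0,0,0,0,0,0.2,3,0,0,0,0,0]}}

```text
time: 7.85
position: [0.4983, 0.012, 0.2397]
tcp_rot: [0.729, 0.685, -0.001, 0.001]
ft_force: [-3.0, -21.8, 2.0]
opening: 0.0937
```

```bash
python3 st.py
```

```text
t 7.85 pos [0.4983 0.012  0.2397] tip [0.4982 0.0113 0.0407] chassis tip mm [-29.9  15.1] jaw deg off 0.02 z [-0.    -0.004 -1.   ]
F chassis [ -1.65 -21.98] 2.0 open 0.0937 j [-0.049  0.396  1.818 -0.004  0.927  0.016]
```

>>> {"op": "apply_moves", "data": {"deltas": [-0.2,-3,0,0,0,0,0,-0.6,-10,0,0,0,0,0,-1.5,-25,0,0,0,0,0,-1.5,-25,30,0,0,0,1,-1.5,-25,70,0,0,0,1,-1.5,-25,110,0,0,0,1,-1.5,-25,150,0,0,0,1,-1.5,-25,170,0,0,0,1], "squeeze": 20}}

```text
time: 8.65
position: [0.4967, -0.0115, 0.4131]
tcp_rot: [0.728, 0.685, 0.002, 0.001]
ft_force: [0.2, 0.2, -0.8]
opening: 0.0575
```

>>> {"op": "apply_moves", "data": {"deltas": [0,-40,0,0,0,0,1,0,-80,0,0,0,0,1,0,-120,0,0,0,0,1,0,-160,0,0,0,0,1,0,-160,0,0,0,0,1,0,-160,0,0,0,0,1,0,-160,0,0,0,0,1,0,-160,0,0,0,0,1]}}

```text
time: 9.45
position: [0.4969, -0.1704, 0.4097]
tcp_rot: [0.728, 0.686, 0.0, -0.0]
ft_force: [0.4, -0.4, -0.4]
opening: 0.0006
```

```bash
python3 st.py; python3 - <<'E'
from h import *
from workcell import eyes
d=np.load("ch.npz");R,t=d["R"],d["t"]
s=eyes.camera("scene");c=eyes.camera("top")
cv2.imwrite("pics/s6.png",cv2.resize(s["image"][165:265,200:360],None,fx=4.8,fy=4.8,interpolation=2))
cv2.imwrite("pics/t6.png",cv2.resize(c["image"][160:270,190:355],None,fx=4.8,fy=4.8,interpolation=2))
E
```

```text
t 9.45 pos [ 0.4969 -0.1704  0.4097] tip [ 0.4969 -0.1704  0.2107] chassis tip mm [ -19.8 -166.3] jaw deg off 0.13 z [ 0.  0. -1.]
F chassis [ 0.47 -0.35] -0.44 open 0.0006 j [-0.4    0.241  1.584  0.     1.317 -0.34 ]
```

View pics/s6.png

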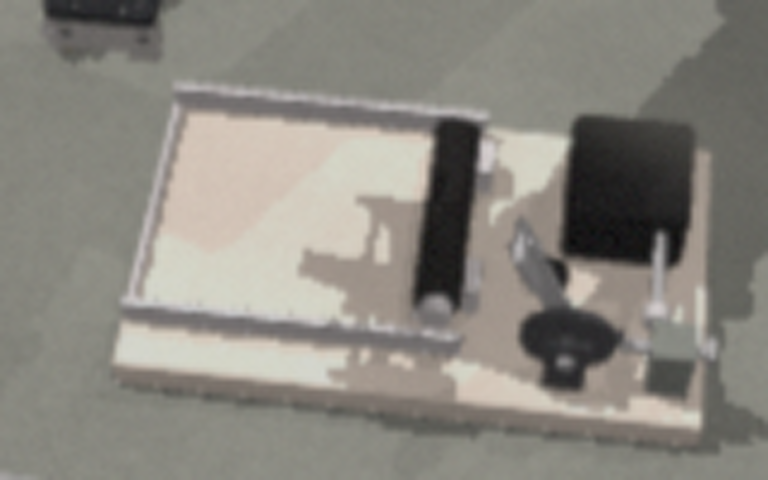

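View pics/t6.png

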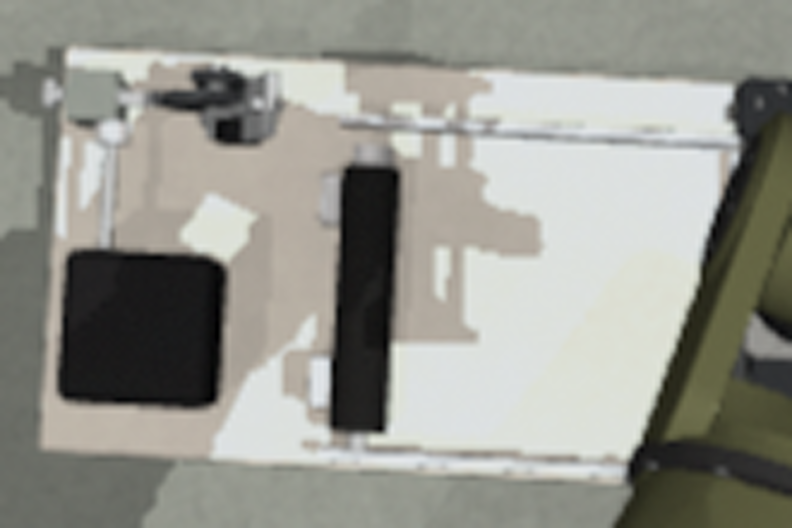

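>>> {"op": "apply_moves", "data": {"deltas": [17,39,0,0,0,0,1,34,78,0,0,0,0,1,51,117,0,0,0,0,1,68,156,0,0,0,0,1,85,195,0,0,0,0,1,95,220,0,0,0,0,1,100,228,0,0,0,0,1,100,228,0,0,0,0,1]}}

```text
time: 10.35
position: [0.5969, 0.0575, 0.4094]
tcp_rot: [0.728, 0.686, -0.0, -0.0]
ft_force: [-0.7, -0.1, -0.7]
opening: 0.0006
```

>>> {"op": "apply_moves", "data": {"deltas": [0,0,-15,0,0,0,1,0,0,-30,0,0,0,1,0,0,-45,0,0,0,1,0,0,-58,0,0,0,1,0,0,-64,0,0,0,1,0,0,-66,0,0,0,1,0,0,-66,0,0,0,1,0,0,-66,0,0,0,1]}}

```text
time: 11.15
position: [0.5969, 0.0566, 0.3443]
tcp_rot: [0.728, 0.685, 0.0, 0.0]
ft_force: [-0.8, -0.5, 0.5]
opening: 0.0008
```

```bash
python3 st.py; python3 - <<'E'
from h import *
from workcell import eyes
s=eyes.camera("scene");c=eyes.camera("top")
cv2.imwrite("pics/s7.png",cv2.resize(s["image"][165:265,200:360],None,fx=4.8,fy=4.8,interpolation=2))
cv2.imwrite("pics/t7.png",cv2.resize(c["image"][160:270,190:355],None,fx=4.8,fy=4.8,interpolation=2))
E
```

```text
t 11.15 pos [0.5969 0.0566 0.3443] tip [0.597  0.0566 0.1453] chassis tip mm [66.  66.4] jaw deg off 0.04 z [ 0.001  0.    -1.   ]
F chassis [-0.8  -0.51] 0.45 open 0.0008 j [ 0.033  0.462  1.443 -0.     1.236  0.095]
```

View pics/s7.png

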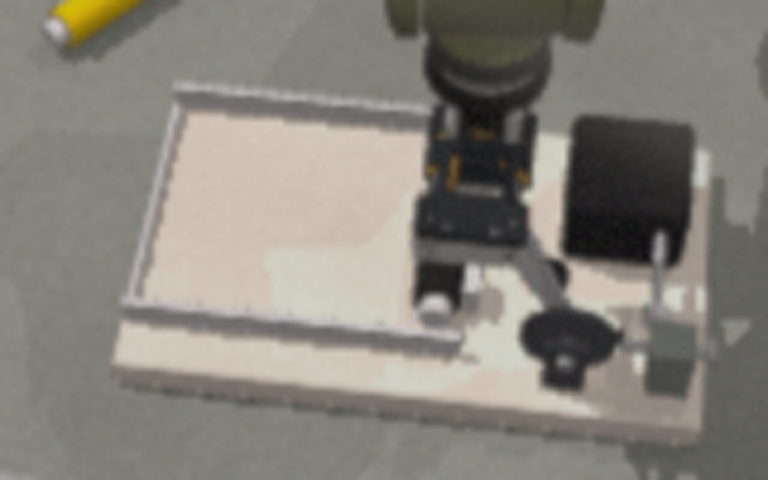

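View pics/t7.png

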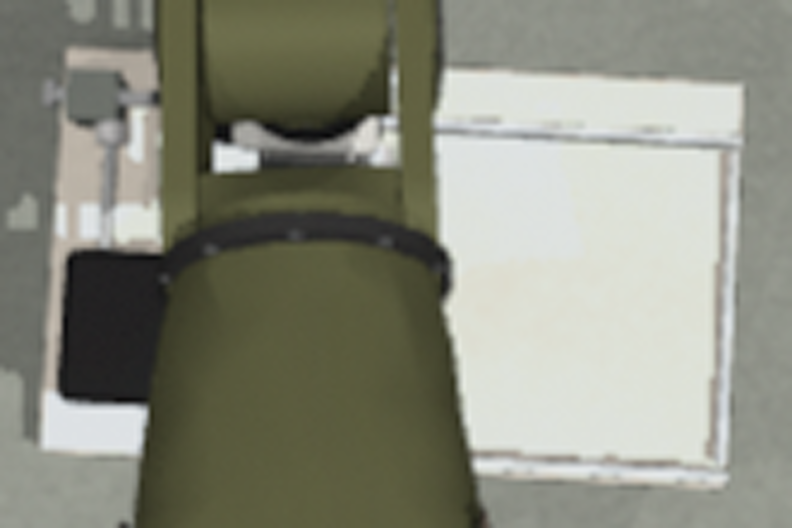

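>>> {"op": "apply_moves", "data": {"deltas": [0.3,5,0,0,0,0,1,0.6,10,0,0,0,0,1,0.9,15,0,0,0,0,1,1.2,19,0,0,0,0,1,1.4,23,0,0,0,0,1,1.7,27,0,0,0,0,1,1.9,30,0,0,0,0,1,1.9,30,0,0,0,0,1]}}

```text
time: 12.05
position: [0.5989, 0.0866, 0.3444]
tcp_rot: [0.728, 0.685, 0.0, 0.001]
ft_force: [1.1, -7.9, 5.8]
opening: 0.0001
```

```bash
python3 st.py
```

```text
t 12.05 pos [0.5989 0.0866 0.3444] tip [0.5992 0.0863 0.1454] chassis tip mm [66.3 96.2] jaw deg off 0.05 z [ 0.002 -0.001 -1.   ]
F chassis [ 1.55 -7.79] 5.79 open 0.0001 j [ 0.083  0.474  1.425 -0.002  1.241  0.145]
```

>>> {"op": "apply_moves", "data": {"deltas": [0.2,4,0,0,0,0,1,0.5,8,0,0,0,0,1,0.7,12,0,0,0,0,1,1,16,0,0,0,0,1,1.2,20,0,0,0,0,1,1.5,24,0,0,0,0,1,1.7,28,0,0,0,0,1,1.7,28,0,0,0,0,1]}}

```text
time: 12.85
position: [0.6006, 0.1145, 0.3446]
tcp_rot: [0.728, 0.685, 0.0, 0.001]
ft_force: [-0.0, -7.4, 7.1]
opening: 0.0007
```

```bash
python3 st.py; python3 - <<'E'
from h import *
from workcell import eyes
s=eyes.camera("scene")
cv2.imwrite("pics/s8.png",cv2.resize(s["image"][165:265,200:360],None,fx=4.8,fy=4.8,interpolation=2))
E
```

```text
t 12.85 pos [0.6006 0.1145 0.3446] tip [0.601  0.1141 0.1456] chassis tip mm [ 66.3 124.1] jaw deg off 0.04 z [ 0.002 -0.002 -1.   ]
F chassis [ 0.42 -7.43] 7.06 open 0.0007 j [ 0.129  0.487  1.405 -0.002  1.248  0.191]
```

View pics/s8.png

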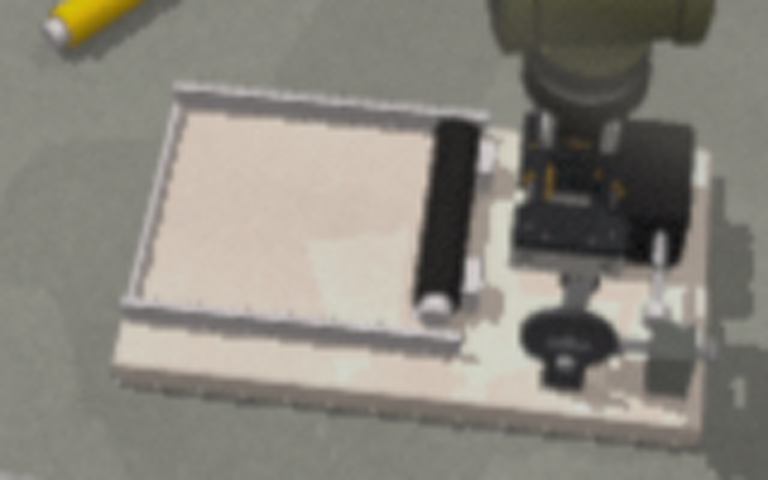

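>>> {"op": "apply_moves", "data": {"deltas": [0.2,3,0,0,0,0,1,0.4,6,0,0,0,0,1,0.6,9,0,0,0,0,1,0.7,12,0,0,0,0,1,0.9,15,0,0,0,0,1,1,17,0,0,0,0,1,1.2,19,0,0,0,0,1,1.2,19,0,0,0,0,1]}}

```text
time: 13.7
position: [0.6018, 0.1328, 0.3438]
tcp_rot: [0.729, 0.685, -0.001, 0.001]
ft_force: [0.8, -12.8, 2.8]
opening: 0.0002
```

```bash
python3 st.py; python3 - <<'E'
from h import *
from workcell import eyes
s=eyes.camera("scene");c=eyes.camera("top")
cv2.imwrite("pics/s9.png",cv2.resize(s["image"][190:265,280:360],None,fx=8,fy=8,interpolation=2))
cv2.imwrite("pics/t9.png",cv2.resize(c["image"][160:270,190:355],None,fx=4.8,fy=4.8,interpolation=2))
E
```

```text
t 13.7 pos [0.6018 0.1328 0.3438] tip [0.6019 0.1322 0.1448] chassis tip mm [ 66.2 142.2] jaw deg off 0.01 z [ 0.    -0.003 -1.   ]
F chassis [  1.59 -12.73] 2.75 open 0.0002 j [ 0.158  0.499  1.39  -0.003  1.253  0.221]
```

View pics/s9.png

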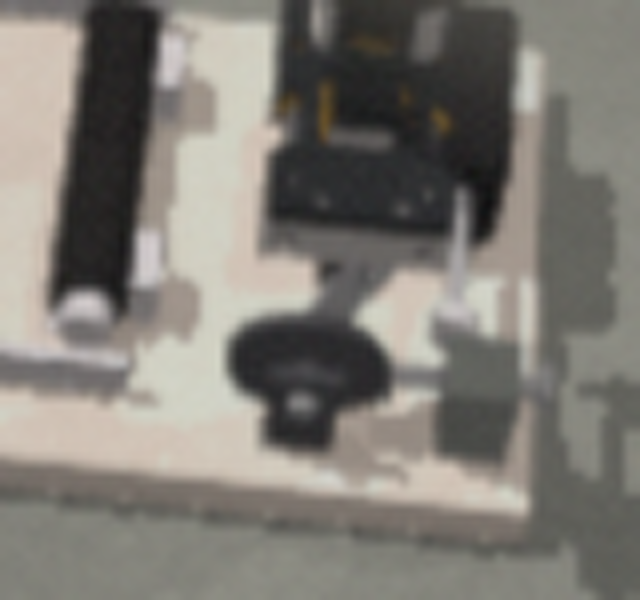

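View pics/t9.png

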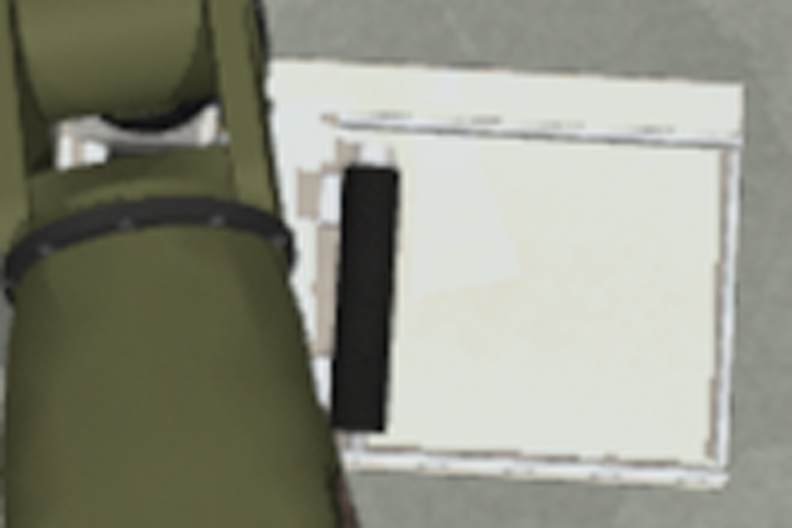

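```bash
python3 - <<'E'
from h import *
from workcell import eyes
d=np.load("ch.npz");R,t=d["R"],d["t"];s=eyes.camera("scene")
for ph in (0,.4,.48,.55,.6,.65,.7,.75):
  o=[]
  for r in (40,50,60):
    a=ph-.4;y=135+r*np.sin(a);z=70+r*np.cos(a)
    o.append(((proj(s,np.r_[R@np.array([.066,y/1e3])+t,z/1e3])+.5-[280,190])*8-.5).round(0).tolist())
  print(ph,o)
g=cv2.cvtColor(s["image"],cv2.COLOR_BGR2GRAY)
for v in range(222,232): print(v,((v-190+.5)*8-.5),g[v,316:332])
E
python3 st.py
```

```text
0 [[271.0, 283.0], [263.0, 269.0], [255.0, 256.0]]
0.4 [[310.0, 283.0], [312.0, 269.0], [314.0, 255.0]]
0.48 [[318.0, 284.0], [322.0, 270.0], [326.0, 256.0]]
0.55 [[324.0, 285.0], [330.0, 272.0], [336.0, 258.0]]
0.6 [[329.0, 286.0], [336.0, 273.0], [343.0, 260.0]]
0.65 [[334.0, 287.0], [342.0, 274.0], [350.0, 261.0]]
0.7 [[338.0, 288.0], [348.0, 276.0], [357.0, 263.0]]
0.75 [[343.0, 290.0], [353.0, 278.0], [364.0, 265.0]]
222 259.5 [169 155 148 117  93  86  91  98  98  97  98 101 101 104 106 108]
223 267.5 [195 192 185 133  72  64  79  90  92  87  98 101 105 126 140 136]
224 275.5 [197 196 191 138  81  88  93  93  89  84 101 102 119 167 188 181]
225 283.5 [199 199 194 151 105  99  96  94  93  87  97 117 157 188 197 197]
226 291.5 [202 202 197 167 125 102  96  94  93 101 120 158 188 198 197 198]
227 299.5 [205 203 191 149 109  95  95  95  99 131 164 190 199 200 197 198]
228 307.5 [182 179 152 112  94  92  95  96 120 174 199 206 207 201 198 198]
229 315.5 [110 109  92  80  77  81  85  95 147 192 205 208 207 201 198 200]
230 323.5 [ 68  66  64  63  65  66  65  78 137 173 198 206 204 201 199 199]
231 331.5 [ 47  46  47  47  47  51  55  59  78 107 163 196 201 199 198 201]
t 13.85 pos [0.6018 0.1327 0.3438] tip [0.6019 0.132  0.1448] chassis tip mm [ 66.2 142. ] jaw deg off 0.01 z [ 0.    -0.003 -1.   ]
F chassis [  1.9  -12.59] 1.86 open 0.0008 j [ 0.158  0.499  1.39  -0.003  1.253  0.221]
```

```bash
python3 -c "
from workcell import sign_off;print(sign_off())"
```

```text
the job is handed in; nothing more can be done
None
```

I rolled the roller home against both bearing stops, then pushed the tensioner arm back past its click. I handed in at about 14 s with the gripper still holding the arm there.

- **Roller:** I pushed it from behind with both open fingers, without gripping or lifting it. At the stops it resisted firmly at about 22 N. The pictures after I backed off show it parallel to the ridge and touching both stops, and the last top view shows it still there.
- **Tensioner:** I pushed the tab with closed fingers. The final push was steady at about 12.6 N. The finger position puts the arm at about 0.64 rad and the force at about 0.62, both well past the click at 0.48 and above the required 0.53.
- **Disagreement:** The slope of the arm's edge in the scene picture read steeper than this, suggesting an angle nearer the 0.75 end stop. That edge was partly hidden, so I trusted it less; the force showed no spike from hitting the end stop.
- **Not seen directly:** I never saw the pawl click. I infer it from the arm's travel.
- **Bystanders:** I planned every move clear of the rack, bottle, screwdriver and tray, and felt no unexpected contact. I took no final picture of them.

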